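Change a shared laundry supply over through its interlocked isolator and selector

TASK

Change the shared supply on the switch block over from the dryer to the ironer: turn the isolator (left lever) off, swing the selector (right lever) across to its other place, then turn the isolator back on. The levers sit askew on their shafts, so go by feel: press each one firmly home on its stop for a moment (some 10 N at the lever's end) so that its contacts seat, but never lean on a stop or on a locked lever with more than about 15 N. Leave the other things on the ledge where they are.

Things in the scene. Friction and masses are not known exactly. Their poses are not given: they have to be found in the camera images.
- switch_block: Wooden block 124 (x) x 190 (y) x 40 mm, fixed on the ledge, with a black switch plate on top (44 mm above the origin). Origin: centre of its underside; x to its back (conduit side), y left, z up; the robot stands on its -x side. It carries the isolator (left) and the selector (right), each a notched steel disc (radius 30 mm, top 55 mm above the origin) with a light-grey lever above it.
- isolator: The isolator. Origin: on its upright shaft, at the plate's top (block x 0, y +25 mm); axes those of the block, they do not turn. Turns a quarter turn counter-clockwise from above from on to off, between two hidden hard stops; friction 0.16 N m, stays where left. Its disc's one notch faces the selector when off; only then (within 5 deg) can the selector turn. Starts on, 0 to 20 deg off its stop.
- selector: The selector. Origin: on its upright shaft, at the plate's top (block x 0, y -25 mm); axes those of the block. Turns a quarter turn clockwise from above from the dryer place (start) to the ironer place, between hidden hard stops; friction 0.16 N m, stays where left. Two notches: the isolator turns only with the selector within 5 deg of either place. A locked disc has about 5 deg of play.
- isolator_grip (a point): Point on the isolator lever, 58 mm out from the shaft, 76.5 mm above the block's origin, mid-thickness. The lever is an upright blade 12 mm thick, 26 mm high (64 to 90 mm above the block's origin), from the shaft out to 68 mm. x axis: along it outwards. On its on stop it points to the left back, 45 deg from block +x, off: to the left front; each give or take 13 deg (lever askew, stops not exact).
- selector_grip (a point): The same point on the selector lever: the same blade, with a 22 mm tail on the other side of its shaft. x axis: along it outwards. Dryer place: it points to the right back, 45 deg from block +x; on the stop of the ironer place: to the right front; each give or take 13 deg (lever askew, stop not exact).
- ring_dish: White ceramic ring dish, 96 mm across, 20 mm high with a 40 mm cone in the middle, standing near the block's left end; origin under its centre. Leave alone
- hanger_clip: Red plastic hanger clip, 70 mm long, 18 mm high, lying near the block's right end; origin under its middle. Leave alone
- scoop: Aluminium scoop, 155 mm long, on the right of the ledge; origin under the back of its bowl. Leave alone
- pod_tub: Clear closed pod tub with a white lid, 112 mm across, 128 mm high, on the left of the ledge; origin under its centre. Leave alone
- stain_bottle: White bottle, 60 mm across, 170 mm high, on the right of the ledge at the back; origin under its centre. Leave alone
- peg_box: Grey box of wooden pegs, 120 x 85 x 50 mm, on the left of the ledge at the front; origin under its centre. Leave alone

How it is judged:
On the way, in this order (a step that is already met when the one before it is completed fails the run):
1. the isolator is pressed home on its off stop, the selector still in the dryer place (x of isolator_grip in the frame of switch_block below -0.028 m and x of selector_grip in the frame of switch_block above 0.028 m and contact force between isolator and switch_block above 12 N and contact force between isolator and selector below 5 N), for 0.1 s.
2. the selector is pressed home on the stop of the ironer place, the isolator still off (x of each of selector_grip, isolator_grip in the frame of switch_block below -0.028 m and contact force between selector and switch_block above 12 N and contact force between isolator and selector below 5 N), for 0.1 s.
3. the isolator is pressed home on its on stop, the selector still in the ironer place (x of isolator_grip in the frame of switch_block above 0.028 m and x of selector_grip in the frame of switch_block below -0.028 m and contact force between isolator and switch_block above 12 N and contact force between isolator and selector below 5 N), for 0.1 s.
At the end, for the whole second after the job is handed in: The isolator lever is back on (its grip point at least 28 mm behind the line of the shafts) and the selector lever in the ironer place (its grip point at least 28 mm in front of that line), both where they were pressed home, and released (x of isolator_grip in the frame of switch_block above 0.028 m and x of selector_grip in the frame of switch_block below -0.028 m); the robot touches nothing.
It fails at once if the isolator is leaned on its stop with more than about 16 N at the lever's end (contact force between isolator and switch_block above 36 N).
It fails at once if the selector is leaned on its stop with more than about 16 N at the lever's end (contact force between selector and switch_block above 36 N).
It fails at once if the interlock is forced: the two discs are pressed together with more than 30 N (about 16 N at the lever's end) (contact force between isolator and selector above 30 N).
It fails at once if one of the other things on the ledge is moved by more than 20 mm (distance of any of ring_dish, hanger_clip, scoop, pod_tub, stain_bottle, peg_box from where it was at the start of the episode above 0.02 m).
It also fails if it takes over 72 s, if anything falls off the work surface, if the arm or the gripper's body presses on something with over 40 N, if the wrist force passes 120 N, or if a joint passes its speed limit or range.

ROBOT

A 6-joint arm with a two-finger parallel gripper is mounted at the origin on the work surface. World frame = base frame: x ahead of the robot, y to its left, z up, the work surface at z = 0. Lengths are in m, angles in rad, forces in N, time in s.
With the tool pointing down it reaches from about 0.275 to 0.875 m from the base axis. Payload 12.5 kg.
Tool frame: the origin (TCP) lies at the very end of the fingers, on their centre line; the grasp point (between the pads) lies 19 mm behind it; x points along the fingers, y is the direction in which the jaws open and shut, and the axes are right-handed (so a half turn about x gives the same grasp; the last joint's range is limited). The gripper opens to 85 mm and grips with 20 to 120 N. Pads are 22 mm wide; open, the fingers measure 114 mm over their backs; the gripper's body (76 mm by 85 mm) begins 54 mm behind the grasp point. The pads swing forward as they close: fully open they stand 13 mm farther back than shut.
Start: joints at [1.091, 0.351, 1.652, -0, 1.139, -0.085], TCP at [0.212, 0.508, 0.231] pointing down, gripper open.
Joint ranges: [-2.75, 2.75], [-0.79, 2.1], [0.01, 2.65], [-1.57, 4.71], [0.07, 3.14], [-2.87, 2.87]. Speed limits (rad/s): [2.22, 2.22, 2.79, 3.14, 3.14, 3.14].

INTERFACE

Orientations are given as a 3x3 rotation matrix whose columns are the frame's x, y, z axes.
In Python, from bench import manip gives the robot as it stands. Calls block until the motion is done:
- manip.move_ptp(position, orientation): joint-space move of the TCP to a pose.
- manip.move_l(position, attitude=None, max_speed=0.15): straight line of the TCP; attitude=None keeps the orientation; max_speed is the mean speed in m/s.
- manip.move_j(angles): joint-space move.
- manip.set_gripper(opening, effort=None): opening from 0.0 (shut) to 1.0 (fully open); effort is the grip in N (None keeps the last); returns when the fingers have stopped.
- manip.dwell(seconds).
- manip.inverse_kinematics(position, orientation): joint angles nearest the present ones, or None.
- manip.grab_frame(name): name is "scene" or "top"; returns (picture, depth): 400x640x3 uint8, red, green, blue; 400x640 float32, m along the optical axis (not along the pixel's ray), 0 where there is no reading.
- manip.get_calibration(name): a dict with "camera_matrix" (3x3 intrinsics, pixels), "R" (3x3) and "t" (3): a world point X has camera coordinates R X + t. Camera axes: x right, y down, z forward; pixel columns grow to the right and rows downward; lengths in m; the calibration is good to about 2 mm. A picture is of the moment at which its call begins. get_calibration takes no time and is no camera call.
A pose or a line that the arm cannot do raises manip.Unreachable and nothing moves.
- manip.sign_off(): hands the job in, once; it reports no verdict.
Trained networks look in the newest picture that a camera, given by its name, has taken for a name from the list of things; names that differ only in an ending like _2 or _b are one class to them, and where a whole thing is asked for, a point or a joint stands for the part that bears it (a point fixed in the world has none). Each returns a list of dicts, best first, with "confidence" (0 to 1); they miss things now and then, are a little off and sometimes report something else, mostly with a low value. They report only what shows in the picture. A call takes as long as a camera call.
- manip.look_for(camera, name): "at" ([x, y, z] in m, in world coordinates, good to about 4 mm: the middle of the surface that is visible of it).
Readings, each from a call of its own:
- manip.current_time(): time.
- manip.current_qpos(): joint angles.
- manip.current_joint_vel(): joint speeds.
- manip.current_joint_torque(): joint torques, N m.
- manip.current_ee_pos(): TCP position.
- manip.current_tcp_rot(): TCP orientation.
- manip.current_force(): force on the tool from outside, world axes, zero at the start.
- manip.current_ft_torque(): the same for the moment, N m.
- manip.current_grip_width(): opening from 0.0 (shut) to 1.0 (fully open).
Only numpy, scipy, OpenCV 4.12 (cv2) and the standard library are available. Lean on these libraries where they do the work, as an engineer would, in place of code of your own. Each camera call takes 0.05 s, during which the arm holds its last target.

## Working session

There is one attempt and no reset: what is moved stays moved. The work goes in short steps, each a Python script; the robot and the scene stay as the last script left them, time stands still between calls to the robot, and variables do not carry over. Pictures are saved under pics/ and viewed, and the job is handed in when it is done.

```bash
mkdir -p pics; ls; python3 - <<'E'
from bench import manip
import cv2,numpy as np
for c in("scene","top"):
    p,d=manip.grab_frame(c); cv2.imwrite(f"pics/{c}0.png",p[:,:,::-1]); np.savez(f"pics/{c}0.npz",p=p,d=d)
    k=manip.get_calibration(c); print(c,k)
    for n in("switch_block","isolator_grip","selector_grip","isolator","selector"):
        print(n,[(np.round(r["at"],4),round(r["confidence"],2)) for r in manip.look_for(c,n)])
print(manip.current_time(),manip.current_force())
E
```

```text
pics
scene {'camera_matrix': array([[402.40153454,   0.        , 317.30608291],
       [  0.        , 402.40153454, 189.80937407],
       [  0.        ,   0.        ,   1.        ]]), 'R': array([[-0.33039523,  0.94383726,  0.0031958 ],
       [ 0.76456576,  0.26962258, -0.58544246],
       [-0.55342407, -0.19098399, -0.81070766]]), 't': array([ 0.17608965, -0.40679052,  1.406833  ])}
switch_block [(array([0.5853, 0.0739, 0.0582]), 0.76), (array([ 0.5208, -0.3751,  0.0359]), 0.29)]
isolator_grip [(array([0.5741, 0.1193, 0.1059]), 0.69)]
selector_grip [(array([0.5713, 0.0347, 0.1036]), 0.76)]
isolator [(array([0.5708, 0.1045, 0.0892]), 0.63)]
selector [(array([0.5727, 0.0411, 0.0929]), 0.79), (array([0.5752, 0.117 , 0.103 ]), 0.33)]
top {'camera_matrix': array([[490.74328136,   0.        , 320.65326202],
       [  0.        , 490.74328136, 200.94175061],
       [  0.        ,   0.        ,   1.        ]]), 'R': array([[-2.50569404e-02, -9.99685730e-01, -7.68318576e-04],
       [-9.91892795e-01,  2.49573765e-02, -1.24602616e-01],
       [ 1.24582632e-01, -2.36007066e-03, -9.92206429e-01]]), 't': array([0.02961237, 0.56706957, 1.60363381])}
switch_block [(array([0.5595, 0.0719, 0.064 ]), 0.85)]
isolator_grip []
selector_grip []
isolator [(array([0.5634, 0.0986, 0.0749]), 0.87), (array([0.492 , 0.4479, 0.0511]), 0.57)]
selector [(array([0.5646, 0.0394, 0.0864]), 0.69)]
0.6 [0.09927694 0.47016946 0.26617128]
```

```bash
python3 - <<'E'
import cv2
p=cv2.imread("pics/top0.png"); cv2.imwrite("pics/topcrop.png",cv2.resize(p[100:300,180:400],None,fx=3.6,fy=3,interpolation=3)[:600,:800])
E
```

```text
(no output)
```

View pics/top0.png

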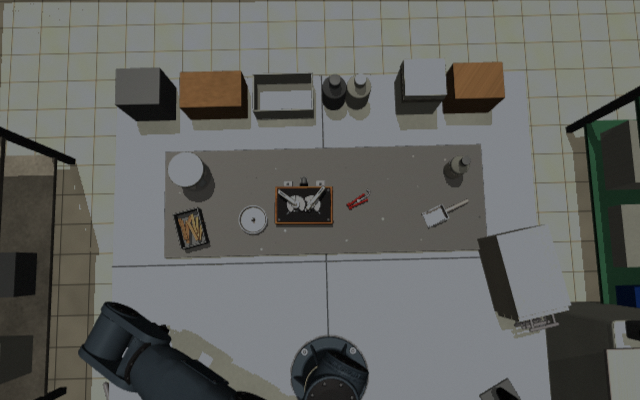

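View pics/scene0.png

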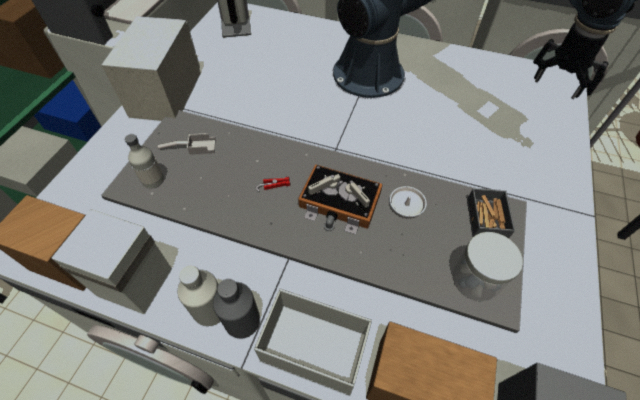

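The top view shows the block at about (305,204) px, with the isolator lever pointing up-left and the selector up-right. The dish is at (253,220) and the clip at (357,201). Next I'll measure the geometry from depth.

```bash
cat > h.py <<'E'
import numpy as np,cv2
from bench import manip
def cloud(c,d):
    k=manip.get_calibration(c);K=k["camera_matrix"]
    v,u=np.mgrid[:d.shape[0],:d.shape[1]]
    P=np.stack([(u-K[0,2])/K[0,0]*d,(v-K[1,2])/K[1,1]*d,d],-1)
    return (P-k["t"])@k["R"]
E
python3 - <<'E'
from h import *
for c in("top","scene"):
    z=np.load(f"pics/{c}0.npz");X=cloud(c,z["d"]);p=z["p"]
    ok=(z["d"]>0)&(abs(X[...,0]-.57)<.13)&(abs(X[...,1]-.07)<.17)
    h=np.histogram(X[ok][:,2],bins=np.arange(-.01,.13,.004));print(c,list(zip(np.round(h[1],3),h[0])))
    m=ok&(X[...,2]>.045)&(X[...,2]<.08); pts=X[m]
    # rectangle around plate/block top
    r=cv2.minAreaRect(pts[:,:2].astype(np.float32)*1000);print("rect",r)
    m=ok&(X[...,2]>.085)
    q=X[m]; print(len(q)); 
    n,lab=cv2.connectedComponents(m.astype(np.uint8))
    for i in range(1,n):
        a=X[lab==i]
        if len(a)>8:print(i,len(a),a.mean(0).round(4),cv2.minAreaRect(a[:,:2].astype(np.float32)*1000))
    # upsampled ortho picture with world grid
p=cv2.imread("pics/top0.png");cv2.imwrite("pics/tc.png",cv2.resize(p[175:235,265:345],None,fx=10,fy=10,interpolation=cv2.INTER_CUBIC))
p=cv2.imread("pics/scene0.png");cv2.imwrite("pics/sc.png",cv2.resize(p[155:240,285:395],None,fx=7,fy=7,interpolation=cv2.INTER_CUBIC))
E
```

```text
top [(np.float64(-0.01), np.int64(0)), (np.float64(-0.006), np.int64(0)), (np.float64(-0.002), np.int64(0)), (np.float64(0.002), np.int64(0)), (np.float64(0.006), np.int64(31)), (np.float64(0.01), np.int64(314)), (np.float64(0.014), np.int64(1316)), (np.float64(0.018), np.int64(2025)), (np.float64(0.022), np.int64(1250)), (np.float64(0.026), np.int64(358)), (np.float64(0.03), np.int64(73)), (np.float64(0.034), np.int64(41)), (np.float64(0.038), np.int64(29)), (np.float64(0.042), np.int64(17)), (np.float64(0.046), np.int64(28)), (np.float64(0.05), np.int64(70)), (np.float64(0.054), np.int64(184)), (np.float64(0.058), np.int64(475)), (np.float64(0.062), np.int64(588)), (np.float64(0.066), np.int64(312)), (np.float64(0.07), np.int64(166)), (np.float64(0.074), np.int64(107)), (np.float64(0.078), np.int64(43)), (np.float64(0.082), np.int64(25)), (np.float64(0.086), np.int64(23)), (np.float64(0.09), np.int64(19)), (np.float64(0.094), np.int64(14)), (np.float64(0.098), np.int64(17)), (np.float64(0.102), np.int64(32)), (np.float64(0.106), np.int64(69)), (np.float64(0.11), np.int64(52)), (np.
[... 1343 characters left out ...]
), np.int64(78)), (np.float64(0.09), np.int64(56)), (np.float64(0.094), np.int64(54)), (np.float64(0.098), np.int64(63)), (np.float64(0.102), np.int64(56)), (np.float64(0.106), np.int64(171)), (np.float64(0.11), np.int64(48)), (np.float64(0.114), np.int64(0)), (np.float64(0.118), np.int64(0)), (np.float64(0.122), np.int64(0))]
rect ((572.3497924804688, 106.37039947509766), (261.7652587890625, 162.01068115234375), 87.83543395996094)
541
1 297 [0.576  0.0323 0.1002] ((573.975830078125, 34.099403381347656), (18.938514709472656, 90.51686096191406), 49.61860656738281)
2 244 [0.5773 0.1203 0.1011] ((574.5604248046875, 116.79839324951172), (81.96180725097656, 17.565296173095703), 54.48478698730469)
```

View pics/tc.png

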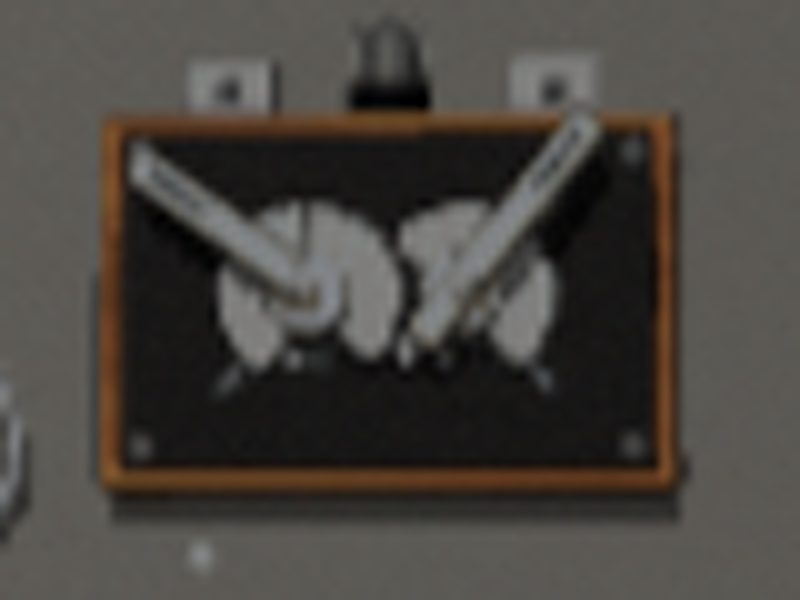

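View pics/sc.png

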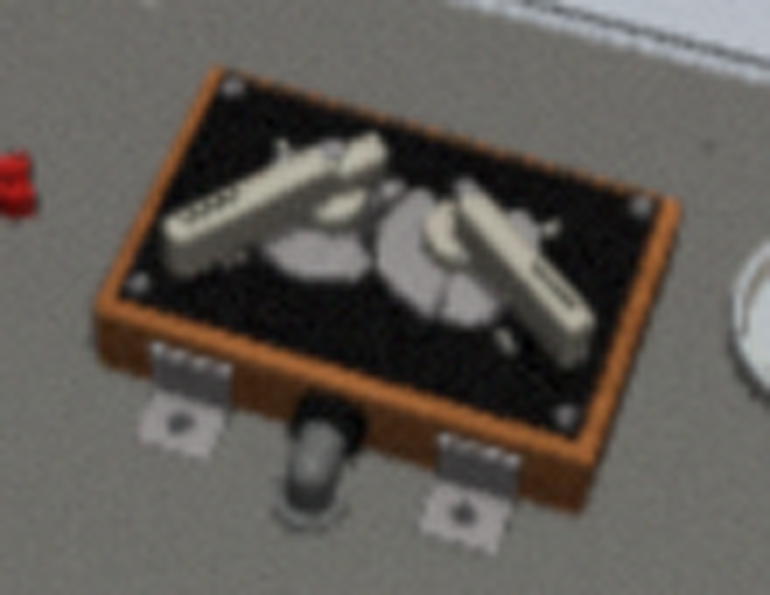

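```bash
cat >> h.py <<'E'
def ray(c,u,v,z):
    k=manip.get_calibration(c);K=k["camera_matrix"];R=k["R"]
    o=-R.T@k["t"]; d=R.T@np.linalg.solve(K,[u,v,1.]); return o+d*(z-o[2])/d[2]
E
python3 - <<'E'
from h import *
T=lambda x,y,z:ray("top",265+x/10-.45,175+y/10-.45,z)
S=lambda x,y,z:ray("scene",285+x/7-.43,155+y/7-.43,z)
z=.0588
for n,F,C in(("top",T,[(105,117),(673,114),(678,488),(103,488)]),("scene",S,[(590,455),(98,305),(218,68),(680,202)])):
    c=np.array([F(*q,z)[:2] for q in C]);print(n,c.round(4),c.mean(0).round(4))
    print("sides",[np.linalg.norm(c[i]-c[i-1]).round(4) for i in range(4)])
    print("yaw",np.degrees([np.arctan2(-(c[0]-c[3])[1]*-1,(c[0]-c[3])[0]),np.arctan2(-(c[0]-c[1])[0],(c[0]-c[1])[1]),np.arctan2((c[1]-c[2])[1],(c[1]-c[2])[0]),np.arctan2(-(c[3]-c[2])[0],(c[3]-c[2])[1])]))
zl=.1085
for n,F,C in(("iso top",T,[(143,165),(312,300)]),("sel top",T,[(588,122),(428,340)]),("iso sc",S,[(583,325),(465,192)]),("sel sc",S,[(175,232),(375,145)])):
    a,b=F(*C[0],zl),F(*C[1],zl);print(n,a.round(4),b.round(4),"ang",np.degrees(np.arctan2((a-b)[1],(a-b)[0])),np.linalg.norm(a-b))
for c in("top","scene"):
    for n in ("hanger_clip","ring_dish"):
        print(n,manip.look_for(c,n)[:1])
E
```

```text
top [[ 0.6174  0.1649]
 [ 0.6137 -0.0228]
 [ 0.4898 -0.021 ]
 [ 0.4946  0.1672]] [0.5539 0.0721]
sides [np.float64(0.1229), np.float64(0.1877), np.float64(0.1239), np.float64(0.1882)]
yaw [-1.07767495 -1.13653916 -0.84162619 -1.43930574]
scene [[ 0.6153  0.1627]
 [ 0.6128 -0.0228]
 [ 0.4933 -0.0187]
 [ 0.4968  0.1656]] [0.5545 0.0717]
sides [np.float64(0.1185), np.float64(0.1854), np.float64(0.1197), np.float64(0.1844)]
yaw [-1.44870036 -0.74267765 -1.96133535 -1.11162657]
iso top [0.5937 0.1484 0.1085] [0.5489 0.0952 0.1085] ang 49.892609567931956 0.06958786900897007
sel top [0.604  0.0058 0.1085] [0.5351 0.0585 0.1085] ang -37.42765377535713 0.0867685473536043
iso sc [0.5972 0.1499 0.1085] [0.5561 0.0958 0.1085] ang 52.77558637073292 0.06786300211092874
sel sc [0.6065 0.0054 0.1085] [0.5467 0.0596 0.1085] ang -42.149960776971625 0.0807385567352675
hanger_clip [{'at': [0.5677, -0.1146, 0.0343], 'confidence': 0.6}]
ring_dish []
hanger_clip [{'at': [0.5676, -0.108, 0.0329], 'confidence': 0.84}]
ring_dish [{'at': [0.5077, 0.2423, 0.0259], 'confidence': 0.97}]
```

Block centre is about (0.554, 0.072) with yaw about -1.1°, and the ledge is at about z=0.0185. The isolator lever is at about 51° world and the selector about -39°. I'll straddle each lever with loosely spaced jaws. First I'll check the IK.

```bash
cat >> h.py <<'E'
YAW=np.radians(-1.1); C=np.array([.5542,.0720]); ZL=.0185
Rb=np.array([[np.cos(YAW),-np.sin(YAW)],[np.sin(YAW),np.cos(YAW)]])
SH={"iso":C+Rb@[0,.025],"sel":C+Rb@[0,-.025]}
RAD=.056; ZW=.087
def pose(w,a,z=ZW,flip=1,r=RAD,off=0.):
    """tool straddling lever at block angle a (deg); off = extra tangential shift CCW in m"""
    t=np.radians(a)+YAW; e=np.array([np.cos(t),np.sin(t)]); n=np.array([-e[1],e[0]])
    p=SH[w]+e*r+n*off
    x=np.array([0,0,-1.]);y=flip*np.array([n[0],n[1],0]);R=np.stack([x,y,np.cross(x,y)],1)
    return np.array([p[0],p[1],z]),R
E
python3 - <<'E'
from h import *
print(manip.current_tcp_rot().round(2))
for w,L in(("iso",range(30,161,15)),("sel",range(-30,-161,-15))):
  for f in(1,-1):
    print(w,f,[(a,None if (q:=manip.inverse_kinematics(*pose(w,a,flip=f))) is None else (q[0].round(2),q[5].round(2))) for a in L])
E
```

```text
[[ 0.    0.38  0.92]
 [ 0.    0.92 -0.38]
 [-1.    0.    0.  ]]
iso 1 [(30, (np.float64(0.13), np.float64(-1.95))), (45, (np.float64(0.15), np.float64(-2.19))), (60, (np.float64(0.17), np.float64(-2.43))), (75, (np.float64(0.18), np.float64(-2.68))), (90, None), (105, None), (120, (np.float64(0.18), np.float64(2.82))), (135, (np.float64(0.17), np.float64(2.55))), (150, (np.float64(0.15), np.float64(2.27)))]
iso -1 [(30, (np.float64(0.13), np.float64(1.19))), (45, (np.float64(0.15), np.float64(0.95))), (60, (np.float64(0.17), np.float64(0.71))), (75, (np.float64(0.18), np.float64(0.46))), (90, (np.float64(0.19), np.float64(0.21))), (105, (np.float64(0.19), np.float64(-0.05))), (120, (np.float64(0.18), np.float64(-0.32))), (135, (np.float64(0.17), np.float64(-0.59))), (150, (np.float64(0.15), np.float64(-0.87)))]
sel 1 [(-30, (np.float64(-0.05), np.float64(-1.08))), (-45, (np.float64(-0.07), np.float64(-0.83))), (-60, (np.float64(-0.08), np.float64(-0.59))), (-75, (np.float64(-0.1), np.float64(-0.34))), (-90, (np.float64(-0.1), np.float64(-0.08))), (-105, (np.float64(-0.1), np.float64(0.18))), (-120, (np.float64(-0.09), np.float64(0.45))), (-135, (np.float64(-0.07), np.float64(0.73))), (-150, (np.float64(-0.05), np.float64(1.01)))]
sel -1 [(-30, (np.float64(-0.05), np.float64(2.07))), (-45, (np.float64(-0.07), np.float64(2.31))), (-60, (np.float64(-0.08), np.float64(2.55))), (-75, (np.float64(-0.1), np.float64(2.8))), (-90, None), (-105, None), (-120, (np.float64(-0.09), np.float64(-2.69))), (-135, (np.float64(-0.07), np.float64(-2.41))), (-150, (np.float64(-0.05), np.float64(-2.13)))]
```

```bash
python3 - <<'E'
from h import *
manip.set_gripper(0.31,30)
p,R=pose("iso",53,z=.18,flip=-1)
manip.move_ptp(p,R); print(manip.current_time(),manip.current_grip_width(),manip.current_ee_pos().round(4))
pic,d=manip.grab_frame("scene");cv2.imwrite("pics/a1.png",cv2.resize(pic[110:240,250:410],None,fx=5,fy=4.6,interpolation=2)[:,:,::-1])
f=manip.current_force();print(f)
manip.move_l([p[0],p[1],.13],max_speed=.1);print(manip.current_time(),manip.current_force())
manip.move_l([p[0],p[1],.1295],max_speed=.1);print(manip.current_time(),manip.current_force())
manip.dwell(.1);print([manip.current_force().round(2).tolist() for _ in range(3)],manip.current_time())
pic,d=manip.grab_frame("scene");cv2.imwrite("pics/a2.png",cv2.resize(pic[110:240,250:410],None,fx=5,fy=4.6,interpolation=2)[:,:,::-1])
E
```

```text
3.3167 0.3075717307225588 [0.589  0.142  0.1802]
[-0.64277726 -0.600995   -0.31766066]
4.0167 [-0.22542994  0.49157981 -0.14510477]
4.2667 [ 0.25522978 -1.19320121 -0.27900145]
[[0.14, -0.07, 0.36], [0.14, -0.07, 0.36], [0.14, -0.07, 0.36]] 4.3667
```

View pics/a2.png

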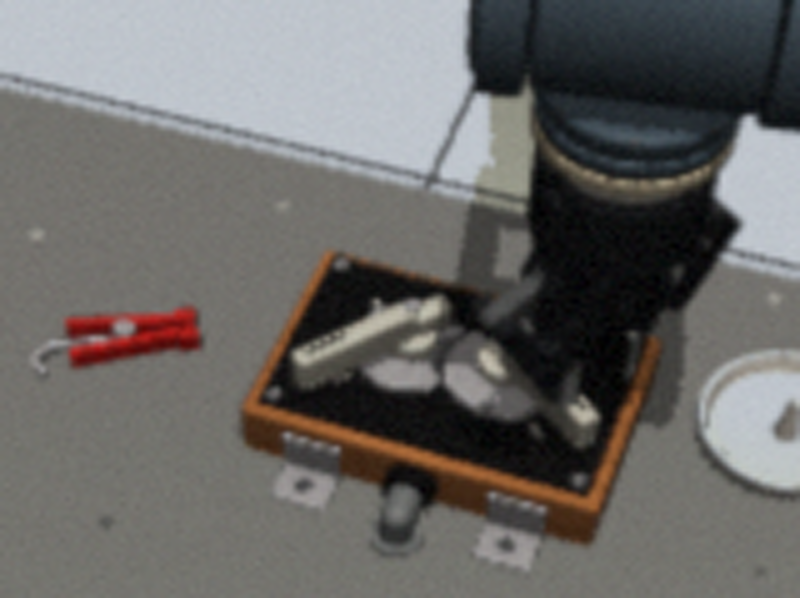

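The jaws at about (560,380) in the crop straddle the lever symmetrically. Now I'll descend and start small push steps with force feedback.

```bash
cat >> h.py <<'E'
FL={"iso":-1,"sel":1}
def force(n=4):
    L=[]
    for _ in range(n): manip.dwell(.02); L.append(manip.current_force())
    return np.mean(L,0)
def ft(w,F):
    """tangential (CCW on tool), radial, z  using present tcp"""
    e=manip.current_ee_pos()[:2]-SH[w];e/=np.linalg.norm(e)
    return np.array([F[0]*-e[1]+F[1]*e[0],F[:2]@e,F[2]])
def go(w,a,z=ZW,sp=.03,off=0.):
    p,R=pose(w,a,z,FL[w],off=off); manip.move_l(p,R,max_speed=sp)
E
python3 - <<'E'
from h import *
f0=force(5);np.save("f0.npy",f0);print(f0)
for z in (.108,.095,.087):
    go("iso",53,z,.05); print(z,ft("iso",force(3)-f0).round(2),manip.current_ee_pos().round(4))
for a in (55,57,59,60,61,62,63,64,65,66,68):
    go("iso",a); F=ft("iso",force(3)-f0); print(a,F.round(2),round(manip.current_time(),2),np.round(manip.current_ee_pos(),4))
    if np.linalg.norm(F)>7: break
E
```

```text
[ 0.0448811  -0.08900352 -0.12434859]
0.108 [-0.06  0.39 -0.34] [0.5893 0.1411 0.1081]
0.095 [ 0.6  -0.02 -0.27] [0.5892 0.1411 0.0949]
0.087 [0.3  0.14 0.33] [0.5892 0.1411 0.0868]
55 [-0.13  0.15 -0.06] 6.25 [0.5878 0.1423 0.0871]
57 [-0.46  0.5   0.22] 6.55 [0.5861 0.1434 0.087 ]
59 [0.17 0.01 0.31] 6.85 [0.5845 0.1444 0.087 ]
60 [-1.12 -0.81  0.  ] 7.15 [0.5837 0.1448 0.087 ]
61 [-1.56 -1.    0.1 ] 7.45 [0.5828 0.1454 0.087 ]
62 [-1.73 -0.86 -0.01] 7.75 [0.5818 0.1459 0.087 ]
63 [-1.23 -0.97  0.36] 8.05 [0.581  0.1465 0.087 ]
64 [-1.25 -0.91 -0.19] 8.35 [0.5802 0.1469 0.087 ]
65 [-1.24 -0.92  0.05] 8.65 [0.5793 0.1473 0.087 ]
66 [-0.81 -1.15  0.59] 8.95 [0.5784 0.1478 0.087 ]
68 [-0.58 -0.32  0.39] 9.25 [0.5766 0.1486 0.087 ]
```

```bash
python3 - <<'E'
from h import *
f0=np.load("f0.npy")
ok=True
for a in (71,75,80,87,94,101,108,115,120,124):
    go("iso",a,sp=.06); F=ft("iso",force(2)-f0); print(a,F.round(2),round(manip.current_time(),2))
    if np.linalg.norm(F)>7: ok=False;break
a=124
while ok and a<165:
    a+=.6; go("iso",a); F=ft("iso",manip.current_force()-f0)
    if F[0]<-3.2:
        manip.dwell(.03);F2=ft("iso",manip.current_force()-f0);print("%.1f"%a,F.round(2),F2.round(2),round(manip.current_time(),2))
        if min(F[0],F2[0])<-5: break
print(a,F,manip.current_time())
E
```

```text
71 [-0.21 -0.06 -0.22] 9.53
75 [ 0.35 -0.23  0.27] 9.82
80 [0.07 0.75 0.27] 10.1
87 [0.35 0.18 0.9 ] 10.41
94 [0.65 0.15 0.6 ] 10.72
101 [0.28 0.31 0.39] 11.03
108 [ 0.35 -0.74  0.18] 11.33
115 [0.58 0.09 0.  ] 11.64
120 [-0.42 -0.29  0.33] 11.93
124 [0.69 0.79 0.43] 12.21
124.6 [-3.26 -0.93  0.04] [-3.24 -1.05 -0.24] 12.49
143.2 [-4.07 -0.51 -0.69] [-3.9  -1.23 -0.06] 20.27
143.8 [-5.34 -1.35 -0.72] [-4.47 -1.16  0.3 ] 20.56
143.7999999999998 [-5.34137454 -1.34934921 -0.72403868] 20.5583
```

```bash
python3 - <<'E'
from h import *
f0=np.load("f0.npy")
a=143.8
while a<152:
    a+=.6; go("iso",a); F=ft("iso",force(2)-f0); print("%.1f"%a,F.round(2),manip.current_ft_torque().round(2),round(manip.current_time(),2),manip.current_ee_pos().round(4))
    if F[0]<-10: break
manip.dwell(.25); print(ft("iso",force(4)-f0).round(2))
pic,d=manip.grab_frame("top");cv2.imwrite("pics/b1.png",cv2.resize(pic[165:245,255:355],None,fx=7,fy=7,interpolation=2)[:,:,::-1])
pic,d=manip.grab_frame("scene");cv2.imwrite("pics/b2.png",cv2.resize(pic[110:240,250:410],None,fx=5,fy=4.6,interpolation=2)[:,:,::-1])
E
```

```text
144.4 [-5.27 -0.95 -0.68] [ 0.59 -0.64 -0.02] 20.84 [0.5099 0.1306 0.0871]
145.0 [-6.26 -1.18 -1.32] [ 0.67 -0.74 -0.06] 21.12 [0.5097 0.1302 0.0871]
145.6 [-7.29 -1.16 -1.25] [ 0.85 -0.82 -0.09] 21.41 [0.5095 0.1298 0.0872]
146.2 [-8.66 -1.43 -1.43] [ 0.99 -0.87 -0.07] 21.69 [0.5093 0.1295 0.0872]
146.8 [-9.56 -0.36 -1.96] [ 1.12 -1.   -0.07] 21.98 [0.5091 0.1291 0.0872]
147.4 [-10.7   -0.74  -1.42] [ 1.3  -1.09 -0.14] 22.26 [0.5089 0.1287 0.0873]
[-10.24  -0.48  -1.61]
```

View pics/b2.png

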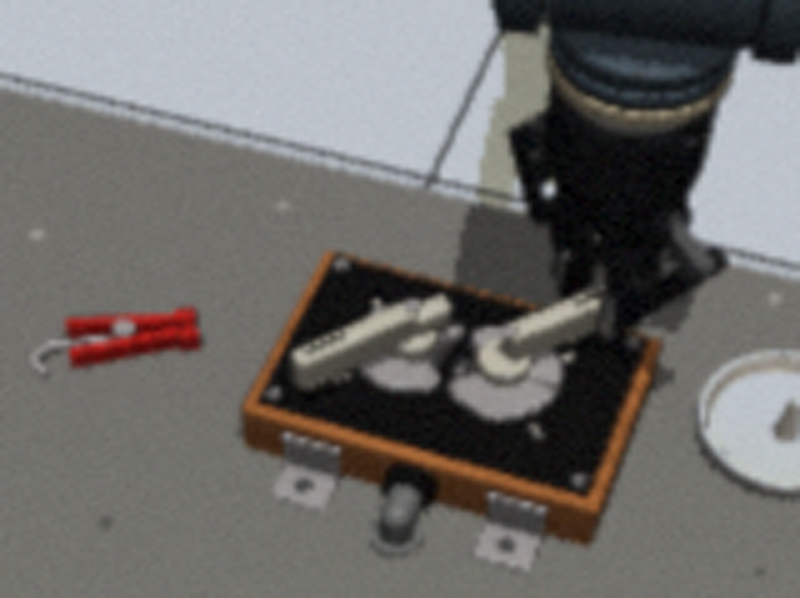

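Force rises linearly at about 2 N/mm, so the lever is on its stop. The scene crop shows the isolator lever at left front. I'll add one more small step and a hold, then release and go to the selector.

```bash
python3 - <<'E'
from h import *
f0=np.load("f0.npy")
go("iso",147.9); manip.dwell(.2); print(ft("iso",force(4)-f0).round(2))
go("iso",137.5); print(ft("iso",force(3)-f0).round(2))
go("iso",137.5,.135,.12)
p,R=pose("sel",-38,.135,1); manip.move_l([*p[:2],.135],R,max_speed=.25); print(manip.current_time())
f0=force(4);np.save("f0.npy",f0);print(f0)
pic,d=manip.grab_frame("top");cv2.imwrite("pics/c1.png",cv2.resize(pic[165:245,255:355],None,fx=7,fy=7,interpolation=2)[:,:,::-1])
pic,d=manip.grab_frame("scene");cv2.imwrite("pics/c2.png",cv2.resize(pic[110:240,250:410],None,fx=5,fy=4.6,interpolation=2)[:,:,::-1])
E
```

```text
[-11.74  -0.51  -2.4 ]
[ 0.19  0.   -0.15]
25.0333
[-0.17656431  0.1010421   0.40457694]
```

View pics/c2.png

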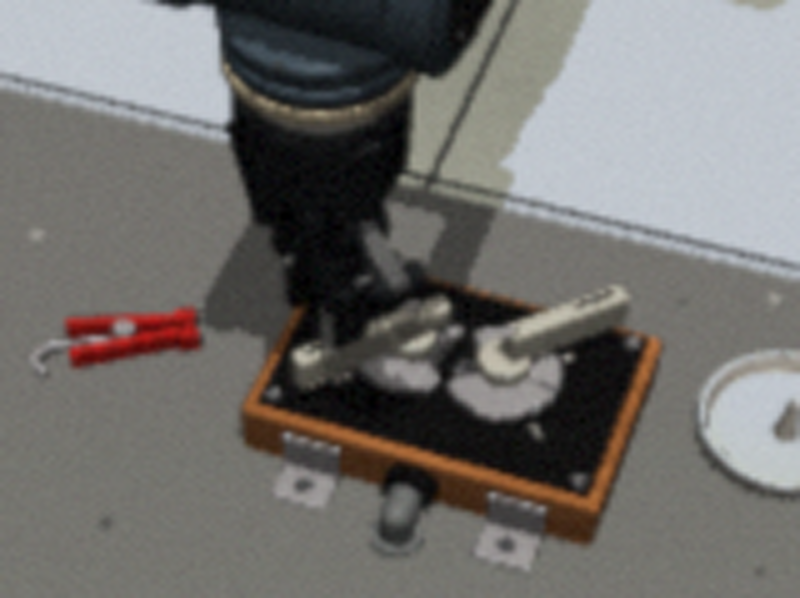

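View pics/c1.png

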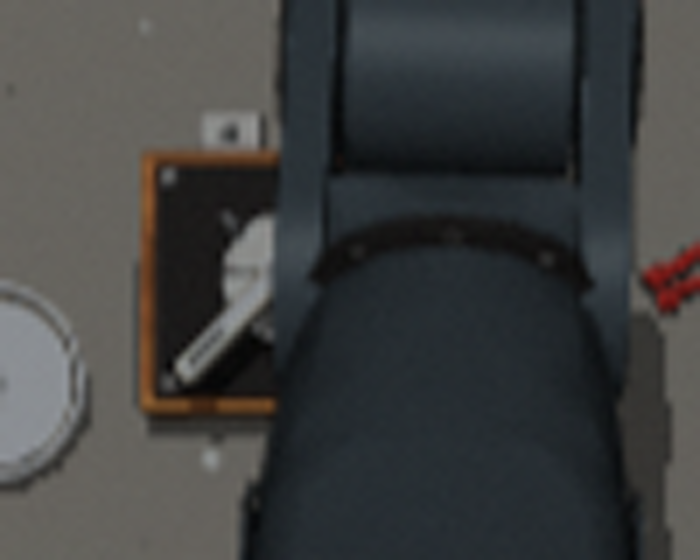

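The isolator lever at (205,345) in the top crop points left front, at about 137°. The jaws are over the selector lever, so I'll descend and push it clockwise.

```bash
python3 - <<'E'
from h import *
f0=np.load("f0.npy"); w="sel"
ok=True
def chk(a,lim=7):
    global ok
    F=ft(w,force(2)-f0); print(a,F.round(2),round(manip.current_time(),2))
    if np.linalg.norm(F)>lim: ok=False
    return F
for z in(.108,.087):
    go(w,-38,z,.06); chk(z)
    if not ok: raise SystemExit
for a in (-41,-44,-46,-48,-50,-52,-54,-56,-58,-60,-64,-70,-77,-84,-91,-98,-105,-112,-119,-124):
    go(w,a,sp=.05); chk(a)
    if not ok: break
a=-124
while ok and a>-160:
    a-=1.2; go(w,a); F=ft(w,force(1)-f0)
    if F[0]>3.5:
        F=ft(w,force(2)-f0);print("%.1f"%a,F.round(2),round(manip.current_time(),2))
        if F[0]>6:break
print(a,F,manip.current_time())
E
```

```text
0.108 [-0.38  0.79  0.28] 25.83
0.087 [ 0.49  0.3  -0.49] 26.37
-41 [-0.26  0.52 -0.21] 26.65
-44 [ 0.    0.11 -0.52] 26.93
-46 [-0.32  0.06 -0.31] 27.22
-48 [ 0.96  0.4  -0.22] 27.5
-50 [ 1.94  0.38 -0.17] 27.78
-52 [ 0.6   0.53 -0.37] 28.07
-54 [ 0.62  0.74 -0.4 ] 28.35
-56 [0.85 0.52 0.1 ] 28.63
-58 [ 1.05  1.57 -0.32] 28.92
-60 [ 1.38 -0.23 -0.22] 29.2
-64 [ 0.43  0.32 -0.46] 29.48
-70 [ 0.04 -0.06 -0.15] 29.78
-77 [ 0.06  0.21 -0.77] 30.1
-84 [ 0.21  0.99 -0.59] 30.42
-91 [ 0.54 -0.14 -0.56] 30.73
-98 [-0.01 -0.   -0.26] 31.05
-105 [-0.06  0.12 -0.41] 31.37
-112 [ 0.11 -0.13 -0.9 ] 31.68
-119 [ 0.12 -0.41 -0.45] 32.0
-124 [ 0.11  0.29 -0.36] 32.28
-132.4 [ 4.85 -2.16 -1.14] 34.18
-133.6 [ 7.02 -1.76 -2.36] 34.48
-133.59999999999997 [ 7.01728501 -1.75917632 -2.36059799] 34.4833
```

```bash
python3 - <<'E'
from h import *
f0=np.load("f0.npy"); w="sel";a=-133.6
while a>-142:
    a-=.7; go(w,a); F=ft(w,force(2)-f0); print("%.1f"%a,F.round(2),manip.current_ee_pos().round(4),round(manip.current_time(),2))
    if F[0]>11: break
manip.dwell(.25);print(ft(w,force(4)-f0).round(2))
go(w,-125); print(ft(w,force(3)-f0).round(2))
go(w,-125,.135,.12)
p,R=pose("iso",137.5,.135,-1); manip.move_l([*p[:2],.135],R,max_speed=.25); print(manip.current_time())
f0=force(4);np.save("f0.npy",f0);print(f0)
pic,d=manip.grab_frame("top");cv2.imwrite("pics/d1.png",cv2.resize(pic[165:245,255:355],None,fx=7,fy=7,interpolation=2)[:,:,::-1])
pic,d=manip.grab_frame("scene");cv2.imwrite("pics/d2.png",cv2.resize(pic[110:240,250:410],None,fx=5,fy=4.6,interpolation=2)[:,:,::-1])
E
```

```text
-134.3 [ 7.93 -2.18 -2.93] [0.5147 0.0073 0.0872] 34.77
-135.0 [ 9.96 -2.53 -3.6 ] [0.5144 0.0077 0.0873] 35.05
-135.7 [11.28 -2.73 -3.73] [0.5142 0.008  0.0874] 35.33
[11.65 -2.11 -3.62]
[-0.27 -0.14 -0.18]
38.3417
[-0.26475559  0.26239703 -0.02679664]
```

View pics/d2.png

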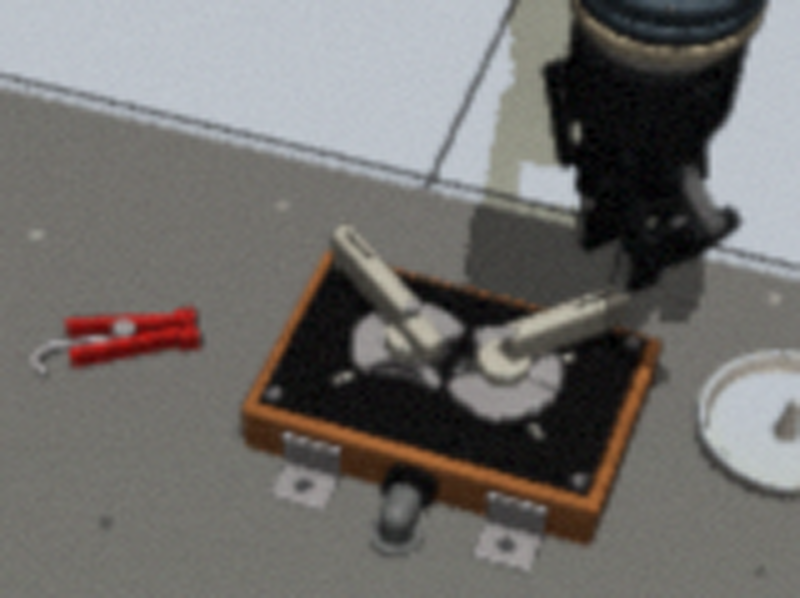

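View pics/d1.png

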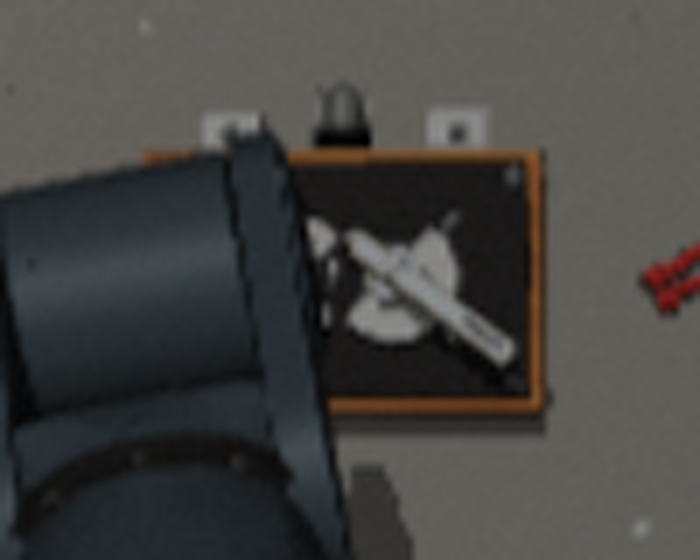

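The selector lever at (430,295) in the top crop points right front, at about -126°. Next is turning the isolator back on.

```bash
python3 - <<'E'
from h import *
f0=np.load("f0.npy"); w="iso"
ok=True
def chk(a,lim=7):
    global ok
    F=ft(w,force(2)-f0); print(a,F.round(2),round(manip.current_time(),2))
    if np.linalg.norm(F)>lim: ok=False
    return F
for z in(.108,.087):
    go(w,137.5,z,.06); chk(z)
    if not ok: raise SystemExit
for a in (134,132,130,128,126,124,122,120,118,116,112,106,99,92,85,78,71,64,58):
    go(w,a,sp=.05); chk(a)
    if not ok: break
a=58
while ok and a>20:
    a-=1.2; go(w,a); F=ft(w,force(1)-f0)
    if F[0]>3.5:
        F=ft(w,force(2)-f0);print("%.1f"%a,F.round(2),round(manip.current_time(),2))
        if F[0]>6:break
print(a,F,manip.current_time())
E
```

```text
0.108 [ 0.09 -0.37  0.04] 39.14
0.087 [0.26 0.28 0.05] 39.67
134 [-0.02 -0.56 -0.28] 39.96
132 [-0.07 -0.17 -0.02] 40.24
130 [ 0.02 -1.15 -0.62] 40.52
128 [ 0.29 -0.88 -0.26] 40.81
126 [ 1.48 -1.39  0.79] 41.09
124 [ 0.38 -1.29  0.27] 41.38
122 [ 0.81 -0.54  0.3 ] 41.66
120 [ 1.23 -0.17 -0.03] 41.94
118 [ 1.13 -0.77 -0.44] 42.23
116 [ 0.52 -0.48  0.04] 42.51
112 [-0.37  0.3  -0.4 ] 42.79
106 [-0.42  0.44  0.05] 43.09
99 [ 0.7  -0.51 -0.48] 43.41
92 [-0.69  0.34  0.44] 43.73
85 [-0.59 -0.42  0.45] 44.04
78 [-0.84  0.04  0.22] 44.36
71 [-0.07 -0.42 -0.08] 44.67
64 [-1.06  0.44 -0.  ] 44.99
58 [-0.04 -0.76 -0.62] 45.29
41.2 [3.82 1.6  1.03] 49.06
40.0 [6.4  1.04 1.51] 49.36
39.99999999999996 [6.40466595 1.03709505 1.51347605] 49.3583
```

```bash
python3 - <<'E'
from h import *
f0=np.load("f0.npy"); w="iso";a=40.
while a>30:
    a-=.7; go(w,a); F=ft(w,force(2)-f0); print("%.1f"%a,F.round(2),manip.current_ee_pos().round(4),round(manip.current_time(),2))
    if F[0]>11: break
manip.dwell(.25);print(ft(w,force(4)-f0).round(2))
go(w,47.5); print(ft(w,force(3)-f0).round(2))
go(w,47.5,.16,.12)
p=manip.current_ee_pos(); manip.move_l([.35,.2,.25],max_speed=.2); print(manip.current_time(),manip.current_force())
for c in("top","scene"):
    pic,d=manip.grab_frame(c);cv2.imwrite(f"pics/e_{c}.png",pic[:,:,::-1])
E
```

```text
39.3 [8.33 1.21 2.25] [0.598  0.1322 0.0869] 49.64
38.6 [9.42 0.55 2.15] [0.5982 0.1319 0.0869] 49.92
37.9 [10.85  0.97  3.4 ] [0.5985 0.1315 0.0869] 50.21
37.2 [11.71  0.82  2.8 ] [0.5988 0.1311 0.0868] 50.49
[11.69  1.24  3.21]
[-0.71 -0.08 -0.11]
53.5833 [ 1.01876558  0.3155625  -0.33315868]
```

View pics/e_scene.png

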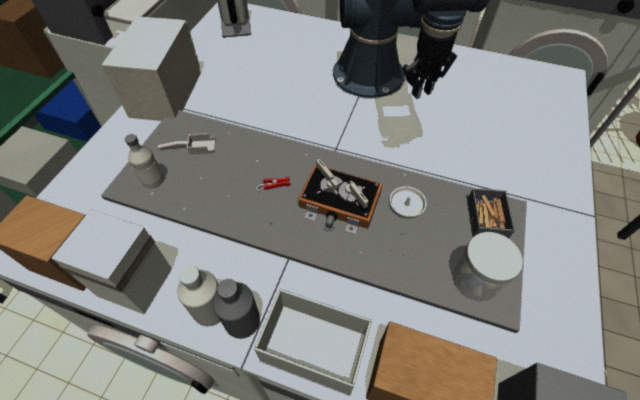

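View pics/e_top.png

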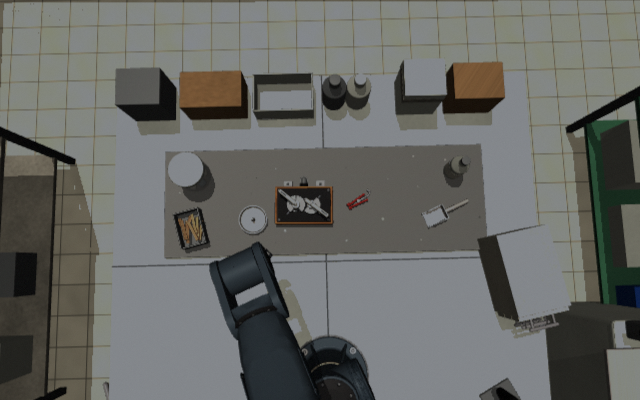

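The isolator points left back at (288,196) px and the selector right front at (320,209). The other things are where they were, and the arm is clear. I'll hand in.

```bash
python3 -c "
from bench import manip
print(manip.current_time()); print(manip.sign_off())"
```

```text
53.6833
the job is handed in; nothing more can be done
None
```

The supply is switched over from the dryer to the ironer, and I handed the job in at 53.7 s of the 72 s allowed. No verdict was reported, so what follows rests on my own readings.

I straddled each lever with the jaws spaced loosely around it and felt for the stops by force. Each lever was then held on its stop for over 0.2 s before I let go:

| Step | Lever angle (block axes) | Force at about 56 mm out |
|---|---|---|
| Isolator off | about 137° | 11.7 N |
| Selector to ironer place | about -126° | 11.7 N |
| Isolator back on | about 47° | 11.7 N |

- **Stops:** On all three, force rose steadily at about 2 N per mm. I could not read the stop contact forces directly. From the lever geometry I expect them inside the 12–36 N window.
- **Final pictures:** The isolator points left back and the selector right front. The arm is clear of everything, and the other things on the ledge look unmoved.

No check failed or disagreed, apart from the detection networks missing a few things in the top view (both grip points and the dish).

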